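Wedge the splash guard open

ROBOT

A 6-joint arm with a two-finger parallel gripper is mounted at the origin on a cart in front of the work surface, level with it; the furniture and walls round the work are solid. World frame = base frame: x ahead of the robot, y to its left, z up, the work surface at z = 0. Lengths are in m, angles in rad, forces in N, time in s.
With the tool pointing down it reaches from about 0.35 to 0.775 m from the base axis. Payload 5.5 kg.
Tool frame: the origin (TCP) lies between the finger pads; the fingertips stand 8 mm ahead of it and the grasp point (between the pads) lies 11 mm behind it; z points along the fingers, y is the line along which they close (so a half turn about z gives the same grasp; the last joint's range is limited). The gripper opens to 85 mm and grips with 20 to 120 N. Pads are 22 mm wide; open, the fingers measure 114 mm over their backs; the gripper's body (76 mm by 85 mm) begins 54 mm behind the grasp point. The pads swing forward as they close: fully open they stand 13 mm farther back than shut.
Start: joints at [-1.321, 0.313, 0.046, 1.304, 0, 1.431], TCP at [0.219, -0.532, 0.21] pointing down, gripper open.
Joint ranges: [-2.76, 2.76], [-0.86, 1.69], [-1.03, 1.26], [-2.2, 2.34], [-1.47, 1.5], [-3.14, 3.14]. Speed limits (rad/s): [2.57, 2.57, 3.14, 3.14, 3.14, 3.14].

INTERFACE

Orientations are given as a unit quaternion [w, x, y, z].
In Python, from workcell import status, vision, job gives the robot as it stands. The module is installed in compiled form; this text tells all that it offers.
- The arm moves only by the tool apply_moves, never from a script. Its argument "moves" is one flat list of numbers, 6 for each row, row after row: the shift along the world's x, y, z in units of 25 mm (1.0 is 25 mm), then the turn, a rotation vector about the world's x, y, z in rad. In form: [x, y, z, rx, ry, rz, x, y, z, rx, ry, rz, ...]. A call has 1 to 20 rows; each row is the pose to reach, as a shift and turn from the pose commanded when the call began; what a row does not reach only later rows make up. A row lasts 1/12 s, in which the tool goes at most 41.7 mm and 7.16 degrees, less where a joint would pass 70% of its speed; a pose out of reach is approached as far as the arm can. A call with a gripper value outside its range is refused whole. "claw" is the opening in per cent of the stroke, from 0 (shut) to 100 (fully open), set as the call begins (left out, the last holds). The fingers move at their own pace and stop on an object; "newtons" is the grip in N (left out, the last holds). Time passes only in rows, so rows that repeat a pose let the fingers close. It gives the time, the measured TCP pose, the force, the opening and the grip force at its end, in the units of the state.
- status.get_state(): the state, without advancing time (a new reading comes with each control period).
- vision.read_camera(name): name is "side" or "top"; returns a dict with "image" (400x640x3 uint8, blue, green, red), "camera_matrix" (3x3 intrinsics, pixels), "camera_from_world" (4x4, takes a point from world to camera coordinates). Camera axes: x right, y down, z forward; pixel columns grow to the right and rows downward; lengths in m; the calibration is good to about 2 mm. A picture is of the moment at which its call begins. There is no depth.
- job.hand_in(): hands the job in; it is judged then, once.
The state is a dict: "clock": time; "joint_pos": joint angles; "qvel": joint speeds; "tau": joint torques, N m; "tcp_pos": TCP position; "orientation": TCP orientation; "wrist_force": force on the tool from outside, world axes, zero at the start; "ft_torque": the same for the moment, N m; "finger_gap": finger opening in m; "grip_force": force on a finger pad.
Only numpy, scipy, OpenCV 4.12 (cv2) and the standard library are available. Lean on these libraries where they do the work, as an engineer would, in place of code of your own. Each camera call takes 0.05 s, during which the arm holds its last target. There are 200 camera calls.

TASK

Swing the low hinged splash guard fully open, away from you against its rubber buffer, and drive the steel wedge thin end first under its lower edge from your side, square to the guard and in its outer half, tapping it in until it jams firmly so that the guard cannot swing back. Do it gently (about 18 N of push inwards, without leaning down on the wedge; 25 N on the guard bends its hinge), let go of the wedge, and leave the timer, the bottle and the tube block where they are.

Things in the scene. Friction and masses are not known exactly. Their poses are not given: they have to be found in the camera images.
- stand: Fixed stand of the low splash guard: dark steel base plate 84 x 108 x 6 mm with an upright hinge pin 113 mm tall. Origin on the pin's axis at bench height. x axis: away from the robot (within 0.2 rad), square to the fully open guard, which runs from the pin along -y. A rubber buffer on a post, 50 mm from the pin on the far (+x) side, stops the open guard.
- guard (a joint): Angle of the guard, rad: 0 = fully open, on the buffer; grows (to 1.3) as its free end swings to the robot, clockwise from above; along (-sin q, -cos q) from the pin. Lightly stiff hinge (0.06 N m). White panel, aluminium frame, 8 mm thick, 22 to 220 mm from the pin, top 92 to 99 mm, level lower edge 8 to 15 mm above the bench: how high it hangs differs every time and is not measured.
- wedge: Steel wedge 170 mm long (x), 34 wide (y), 0.45 kg, origin at the centre of its underside. 3 mm thick at the thin end (+x), rising evenly to 25 mm at the heel (-x). On the heel an upright grip lug 26 mm long (x), 28 wide (y), top 53 mm above the underside, centre 70 mm behind the origin. Friction on guard and bench is about 0.6: pushed in with 15 to 20 N, not pressed down, it stays jammed when let go.
- wedge_tip (a point): Middle of the wedge's thin end, at its underside; axes as the wedge's. It goes in under the guard about 145 mm from the pin (95 to 200 mm), square to it. Sliding alone takes about 3 N; once the wedge touches the guard's edge, the push needed grows by about 1 to 3 N per mm.
- timer: White bench timer 62 x 66 x 19 mm, bystander; origin under its centre.
- small_bottle: Clear glass bottle with a blue cap, 56 mm across, 105 mm tall, bystander; origin under its centre.
- rack_block: Violet moulded tube block 62 x 81 x 26 mm, bystander; origin under its centre.
Not all that is in view belongs to the job. Several things have the shape of the wedge; the one meant has the colours described above. Several things look just like the stand: the one meant starts farthest from the robot's base.

How it is judged:
At the end, for the whole second after the job is handed in: Guard angle under 0.05 rad; wedge flat on the bench (0.1 rad), thin end over 20 mm past the guard's middle plane, origin at most 45 mm past it, 95 to 200 mm from the pin along the guard, within 0.3 rad of square, pressing on the guard with over 5 N, all at rest and let go (value of joint guard below 0.05 rad and contact force between wedge and guard above 5 N and x of wedge_tip in the frame of stand above 0.02 m and x of wedge in the frame of stand below 0.045 m and y of wedge in the frame of stand between -0.2 and -0.095 m and angle between the x axis of wedge and the x axis of stand, either way round below 0.3 rad and angle between wedge's own z axis and vertical below 0.1 rad and linear speed of wedge below 0.01 m/s and velocity of joint guard below 0.02 rad/s); the robot touches nothing.
It fails at once if the wedge is forced: it presses on the guard with more than 25 N (contact force between wedge and guard above 25 N).
It fails at once if the robot strikes or shoves the guard or its stand with more than 40 N (contact force between any of the fingers, the arm and stand above 40 N or contact force between any of the fingers, the arm and guard above 40 N).
It fails at once if the timer, the bottle or the tube block is moved by more than 15 mm (distance of any of timer, small_bottle, rack_block from where it was at the start of the episode above 0.015 m).
It also fails if it takes over 72 s, if anything falls off the work surface, if the arm or the gripper's body presses on something with over 40 N, if the wrist force passes 120 N, or if a joint passes its speed limit or range.

## Working session

There is one attempt and no reset: what is moved stays moved. The work goes in short steps, Python scripts to look and compute and a tool call to move; the robot and the scene stay as the last step left them, time stands still between calls to the robot, and variables do not carry over. Pictures are saved under pics/ and viewed, at most 10 in all, crops included, and the job is handed in when it is done.

Besides the shell and the picture viewer there is one more tool, called after "Request:" by a JSON object that holds its "name" and its "arguments". apply_moves: Moves the arm, as the interface text tells. Its arguments: {"type":"object","properties":{"moves":{"type":"array","items":{"type":"number"}},"claw":{"type":"number"},"newtons":{"type":"number"}},"required":["moves"]}

```bash
mkdir -p pics
cat > h.py <<'E'
import numpy as np, cv2
from workcell import status, vision, job
def cam(n):
    c=vision.read_camera(n); return c["image"],np.array(c["camera_matrix"]),np.array(c["camera_from_world"])
def ray(K,T,u,v,z):
    d=T[:3,:3].T@np.linalg.inv(K)@np.array([u,v,1.]); o=-T[:3,:3].T@T[:3,3]
    return o+d*(z-o[2])/d[2]
def proj(K,T,p):
    q=K@(T[:3,:3]@np.array(p)+T[:3,3]); return q[:2]/q[2]
E
python3 - <<'E'
from h import *
for n in("top","side"):
    im,K,T=cam(n); cv2.imwrite(f"pics/{n}0.png",im); np.savez(n,K=K,T=T); print(n,K[0,0],-T[:3,:3].T@T[:3,3],T[:3,:3].round(2).tolist())
s=status.get_state(); print(s["clock"],s["tcp_pos"],s["orientation"])
E
```

```text
top 483.30954459333606 [0.38258633 0.04058948 1.3958239 ] [[0.01, -1.0, 0.01], [-0.99, -0.01, -0.12], [0.12, -0.01, -0.99]]
side 448.8244189520888 [0.14917325 1.1489048  0.66510279] [[-0.94, -0.34, -0.01], [-0.14, 0.44, -0.89], [0.3, -0.83, -0.46]]
0.1 [ 0.21837654 -0.53141594  0.20929969] [-8.06179731e-04  9.81063859e-01  1.93682866e-01 -4.16039393e-05]
```

View pics/top0.png

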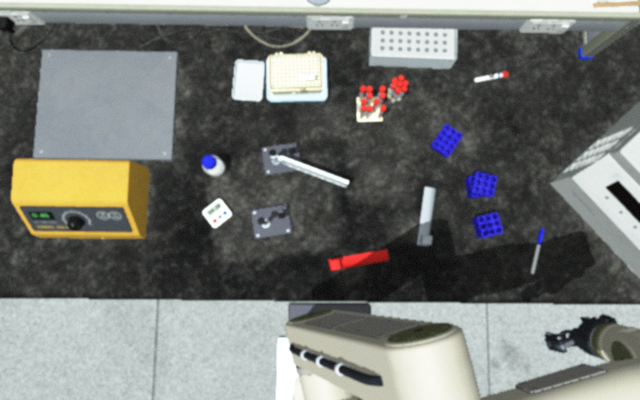

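View pics/side0.png

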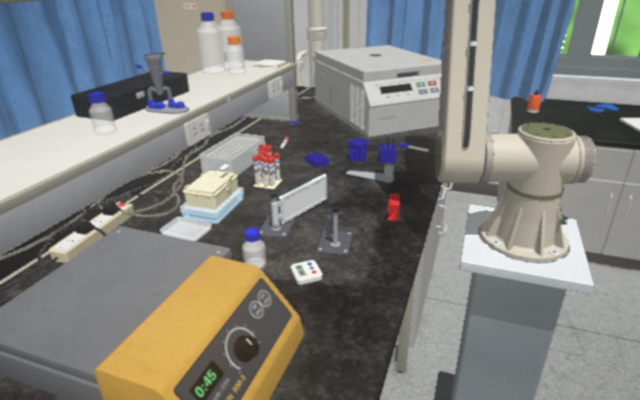

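The top view shows the stand with its guard (pin near (277,158), free end at (348,184)). The steel wedge is at (427,215) with its heel lug near (425,240). The decoy stand is at (271,220) and the red decoy wedge at (360,261). I'll zoom in to measure.

Run:
```python
from h import *
im=cv2.imread("pics/top0.png"); cv2.imwrite("pics/c0.png",cv2.resize(im[130:260,245:505],None,fx=3,fy=3,interpolation=cv2.INTER_CUBIC))
a=np.load("top.npz");K,T=a["K"],a["T"]
for n,u,v,z in[("pin top",276,158,.113),("free top",348,184,.095),("wedge tip",429,187,.003),("lug",425,240,.053),("heel",425,245,.0),("timer",217,213,.019),("bottle",209,160,.105),("b1",447,140,.026),("b2",481,184,.026),("b3",488,225,.026),("red",360,261,.0),("stand2",271,220,.006)]:print(n,ray(K,T,u,v,z).round(3))
```

```text
pin top [0.638 0.166 0.113]
free top [ 0.573 -0.03   0.095]
wedge tip [ 0.581 -0.271  0.003]
lug [ 0.425 -0.247  0.053]
heel [ 0.412 -0.258  0.   ]
timer [0.495 0.339 0.019]
bottle [0.632 0.348 0.105]
b1 [ 0.716 -0.32   0.026]
b2 [ 0.588 -0.416  0.026]
b3 [ 0.471 -0.433  0.026]
red [ 0.364 -0.071  0.   ]
stand2 [0.478 0.186 0.006]
```

View pics/c0.png

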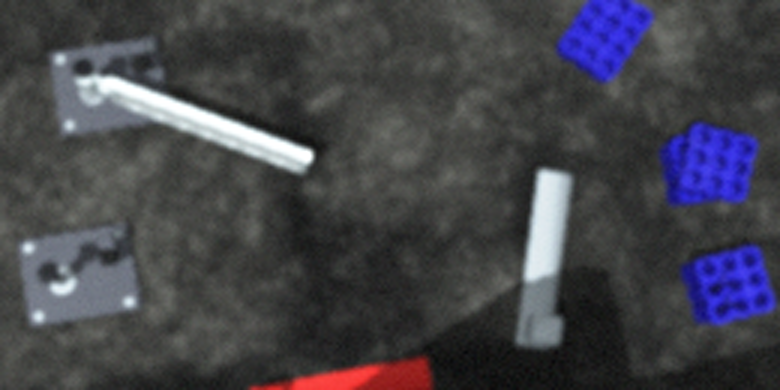

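Request:
{"name": "apply_moves", "arguments": {"moves": [11.2,20.8,0,0,0,-0.24,11.2,20.8,0,0,0,-0.24,11.2,20.8,0,0,0,-0.24,11.2,20.8,0,0,0,-0.24,11.2,20.8,0,0,0,-0.24,11.2,20.8,0,0,0,-0.24,11.2,20.8,0,0,0,-0.24,11.2,20.8,0,0,0,-0.24,11.2,20.8,0,0,0,-0.24,11.2,20.8,0,0,0,-0.24,11.2,20.8,0,0,0,-0.24,11.2,20.8,0,0,0,-0.24,11.2,20.8,0,0,0,-0.24,11.2,20.8,0,0,0,-0.24,11.2,20.8,0,0,0,-0.24,11.2,20.8,0,0,0,-0.24,11.2,20.8,0,0,0,-0.24], "claw": 0}}

```text
clock: 1.52
tcp_pos: [0.498, -0.0118, 0.2096]
orientation: [0.0, 0.997, 0.076, -0.001]
wrist_force: [0.2, 0.0, 0.1]
finger_gap: -0.0003
grip_force: 0.0
```

Run:
```python
from h import *
a=np.load("top.npz");K,T=a["K"],a["T"]
c=lambda x,y,z:ray(K,T,245+(x+.5)/3-.5,130+(y+.5)/3-.5,z)
L=[c(59,60,.006),c(154,45,.006),c(68,127,.006)]
for p in L:print(p.round(4))
d=L[0]-L[2];e=L[1]-L[0];print("stand yaw",np.arctan2(d[1],d[0]),np.arctan2(e[0],-e[1]))
t=(c(537,169,.003)+c(572,174,.003))/2; l=c(549,330,.053)
w=t-l;print("tip",t,"lug",l,np.linalg.norm(w[:2]),np.arctan2(w[1],w[0]))
s=status.get_state(); print(s["clock"],s["tcp_pos"],s["orientation"],s["wrist_force"])
```

```text
[0.6839 0.2109 0.006 ]
[0.7002 0.1186 0.006 ]
[0.6178 0.2003 0.006 ]
stand yaw 0.15910139277291582 0.17506334491152079
tip [ 0.58131689 -0.27276734  0.003     ] lug [ 0.42615249 -0.25440726  0.053     ] 0.15624686328195256 -0.11777896414111688
1.5167 [ 0.49797142 -0.01179502  0.20960189] [ 1.69303176e-04  9.97138510e-01  7.55921084e-02 -7.72279937e-04] [0.22658238 0.01292941 0.14360722]
```

Request:
{"name": "apply_moves", "arguments": {"moves": [0,0,-2,0,0,0,0,0,-4,0,0,0,0,0,-6.2,0,0,0,0,0,-6.2,0,0,0,0,0,-6.2,0,0,0,0.4,0,-6.2,0,0,0,0.8,0,-6.2,0,0,0,1.2,0,-6.2,0,0,0,1.6,0,-6.2,0,0,0,2.0,0,-6.2,0,0,0,2.4,0,-6.2,0,0,0,2.8,0,-6.2,0,0,0,3.2,0,-6.2,0,0,0,3.6,0,-6.2,0,0,0,4.0,0,-6.2,0,0,0,4.4,0,-6.2,0,0,0,4.8,0,-6.2,0,0,0,5.2,0,-6.2,0,0,0,5.2,0,-6.2,0,0,0,5.2,0,-6.2,0,0,0]}}

```text
clock: 3.18
tcp_pos: [0.6312, -0.0126, 0.0576]
orientation: [0.001, 0.997, 0.075, 0.002]
wrist_force: [0.2, 0.3, 0.7]
finger_gap: -0.0001
grip_force: 0.0
```

Run:
```python
from h import *
im,K,T=cam("top"); cv2.imwrite("pics/c1.png",cv2.resize(im[90:260,245:505],None,fx=3,fy=3,interpolation=cv2.INTER_CUBIC))
```

```text
(no output)
```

View pics/c1.png

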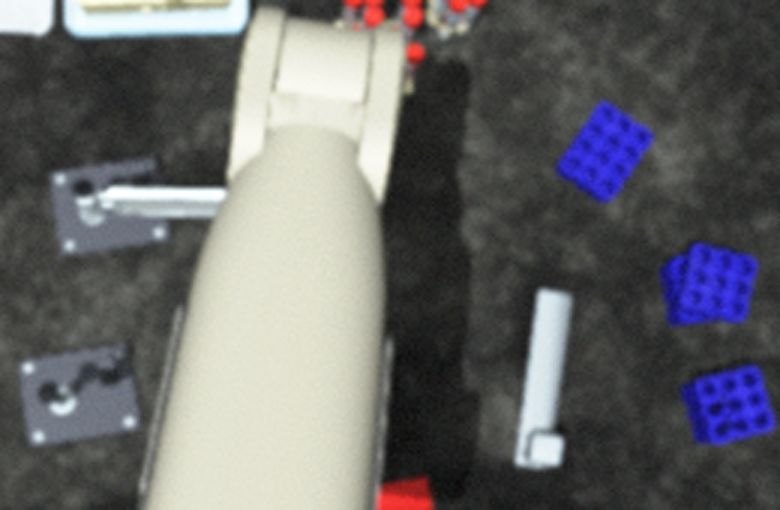

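The guard has swung to roughly level, from crop (105,200) to (225,203), and is not yet on the buffer. The wedge is clearly lit, with its lug top at crop (547,447). I'll keep pushing slowly.

Request:
{"name": "apply_moves", "arguments": {"moves": [0.15,0,0,0,0,0,0.3,0,0,0,0,0,0.45,0,0,0,0,0,0.6,0,0,0,0,0,0.6,0,0,0,0,0,0.6,0,0,0,0,0]}}

```text
clock: 3.73
tcp_pos: [0.6437, -0.0119, 0.055]
orientation: [0.0, 0.997, 0.075, -0.0]
wrist_force: [-0.8, -0.5, 0.2]
finger_gap: 0.0002
grip_force: 0.0
```

Request:
{"name": "apply_moves", "arguments": {"moves": [0.08,0,0,0,0,0,0.16,0,0,0,0,0,0.16,0,0,0,0,0,0.16,0,0,0,0,0]}}

```text
clock: 4.07
tcp_pos: [0.6476, -0.0119, 0.0551]
orientation: [0.0, 0.997, 0.075, 0.0]
wrist_force: [-0.1, -0.2, 0.8]
finger_gap: -0.0
grip_force: 0.0
```

Request:
{"name": "apply_moves", "arguments": {"moves": [0.06,0,0,0,0,0,0.12,0,0,0,0,0,0.12,0,0,0,0,0,0.12,0,0,0,0,0]}}

```text
clock: 4.4
tcp_pos: [0.6507, -0.012, 0.0551]
orientation: [0.0, 0.997, 0.075, 0.0]
wrist_force: [0.6, -0.1, 0.5]
finger_gap: 0.0
grip_force: 0.0
```

Request:
{"name": "apply_moves", "arguments": {"moves": [0.06,0,0,0,0,0,0.12,0,0,0,0,0,0.12,0,0,0,0,0,0.12,0,0,0,0,0]}}

```text
clock: 4.73
tcp_pos: [0.6537, -0.012, 0.0551]
orientation: [0.0, 0.997, 0.075, 0.0]
wrist_force: [0.9, 0.5, 0.9]
finger_gap: -0.0
grip_force: 0.0
```

Request:
{"name": "apply_moves", "arguments": {"moves": [0.04,0,0,0,0,0,0.08,0,0,0,0,0,0.08,0,0,0,0,0,0.08,0,0,0,0,0]}}

```text
clock: 5.07
tcp_pos: [0.6557, -0.0119, 0.0551]
orientation: [0.0, 0.997, 0.075, 0.0]
wrist_force: [-0.5, 1.9, 0.3]
finger_gap: 0.0006
grip_force: 0.0
```

Request:
{"name": "apply_moves", "arguments": {"moves": [0.04,0,0,0,0,0,0.08,0,0,0,0,0,0.08,0,0,0,0,0,0.08,0,0,0,0,0]}}

```text
clock: 5.4
tcp_pos: [0.6576, -0.0119, 0.0551]
orientation: [0.0, 0.997, 0.075, 0.0]
wrist_force: [0.8, -0.2, 0.2]
finger_gap: 0.0001
grip_force: 0.0
```

Request:
{"name": "apply_moves", "arguments": {"moves": [0.04,0,0,0,0,0,0.08,0,0,0,0,0,0.12,0,0,0,0,0,0.12,0,0,0,0,0]}}

```text
clock: 5.73
tcp_pos: [0.6608, -0.012, 0.0551]
orientation: [0.0, 0.997, 0.075, 0.0]
wrist_force: [0.1, -0.8, -1.0]
finger_gap: 0.0001
grip_force: 0.0
```

Request:
{"name": "apply_moves", "arguments": {"moves": [0.04,0,0,0,0,0,0.08,0,0,0,0,0,0.08,0,0,0,0,0,0.08,0,0,0,0,0]}}

```text
clock: 6.07
tcp_pos: [0.6627, -0.012, 0.0551]
orientation: [0.0, 0.997, 0.075, 0.0]
wrist_force: [-0.7, 0.8, -0.4]
finger_gap: 0.0001
grip_force: 0.0
```

Run:
```python
from h import *
im,K,T=cam("side"); cv2.imwrite("pics/s1.png",cv2.resize(im[140:280,210:420],None,fx=3,fy=3,interpolation=cv2.INTER_CUBIC))
a=np.load("top.npz")
```

```text
(no output)
```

View pics/s1.png

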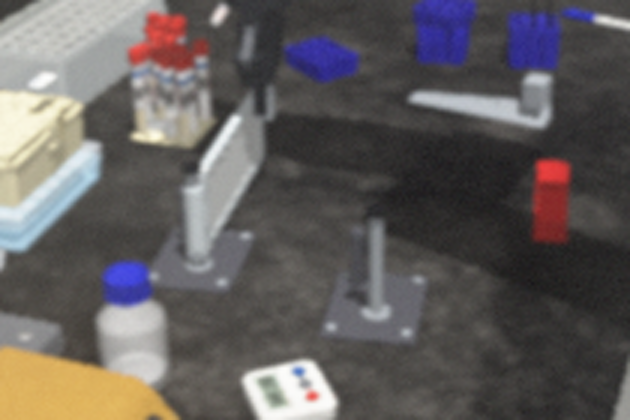

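The side view shows the guard in front of the fingers at crop (235,175). There is no buffer force yet, so I'll keep going.

Request:
{"name": "apply_moves", "arguments": {"moves": [0.04,0,0,0,0,0,0.08,0,0,0,0,0,0.08,0,0,0,0,0,0.08,0,0,0,0,0]}}

```text
clock: 6.45
tcp_pos: [0.6646, -0.0119, 0.0551]
orientation: [0.0, 0.997, 0.075, 0.0]
wrist_force: [0.5, 0.4, 0.6]
finger_gap: -0.0006
grip_force: 0.0
```

Request:
{"name": "apply_moves", "arguments": {"moves": [0.04,0,0,0,0,0,0.08,0,0,0,0,0,0.08,0,0,0,0,0,0.08,0,0,0,0,0]}}

```text
clock: 6.78
tcp_pos: [0.6666, -0.0119, 0.0551]
orientation: [0.0, 0.997, 0.075, 0.0]
wrist_force: [-0.0, 0.0, 0.5]
finger_gap: -0.0
grip_force: 0.0
```

Request:
{"name": "apply_moves", "arguments": {"moves": [0.04,0,0,0,0,0,0.08,0,0,0,0,0,0.08,0,0,0,0,0,0.08,0,0,0,0,0]}}

```text
clock: 7.12
tcp_pos: [0.6686, -0.0119, 0.0551]
orientation: [0.0, 0.997, 0.075, 0.0]
wrist_force: [0.0, -0.4, 0.1]
finger_gap: 0.0003
grip_force: 0.0
```

Run:
```python
from h import *
a,K,T=cam("top"); b,K2,T2=cam("side")
a=cv2.resize(a[110:200,240:360],None,fx=5,fy=5,interpolation=cv2.INTER_CUBIC)[:300]
b=cv2.resize(b[150:250,255:375],None,fx=5,fy=5,interpolation=cv2.INTER_CUBIC)[:300]
for p in [(.638,.166,.0955),(.638+.22*.164,.166-.22*.986,.0955)]: 
    u=proj(K,T,p); print(u,(u-[240,110])*5)
cv2.imwrite("pics/c2.png",np.vstack([a,b]))
```

```text
[276.49991105 159.35831395] [182.49955524 246.79156976]
[355.89120718 147.58218918] [579.45603591 187.91094592]
```

View pics/c2.png

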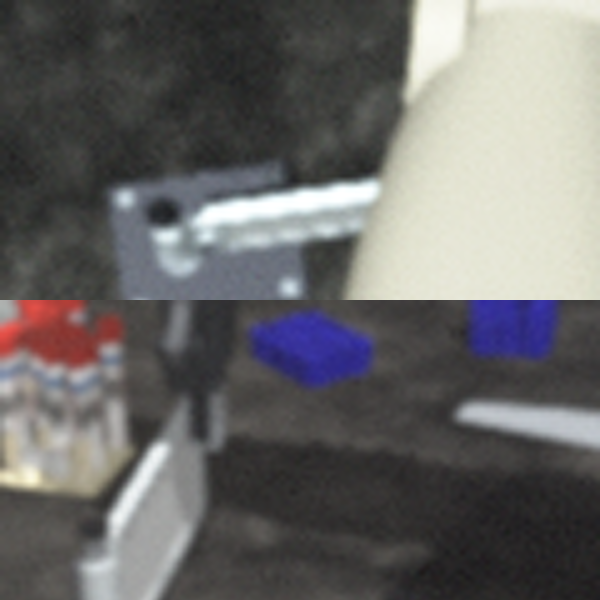

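The guard is nearly parallel to the plate edge, with its top running from crop (205,220) to (380,190). The dark cap at (163,212) is the real pin top, so the pin is farther away than I estimated. I'll recompute it and carry on.

Request:
{"name": "apply_moves", "arguments": {"moves": [0.04,0,0,0,0,0,0.08,0,0,0,0,0,0.08,0,0,0,0,0,0.08,0,0,0,0,0]}}

```text
clock: 7.55
tcp_pos: [0.6691, -0.0119, 0.0551]
orientation: [-0.0, 0.997, 0.075, -0.001]
wrist_force: [-4.3, -0.6, 2.7]
finger_gap: -0.0001
grip_force: 2.6
```

Request:
{"name": "apply_moves", "arguments": {"moves": [0.04,0,0,0,0,0,0.08,0,0,0,0,0,0.08,0,0,0,0,0,0.08,0,0,0,0,0]}}

```text
clock: 7.88
tcp_pos: [0.6691, -0.0119, 0.055]
orientation: [-0.0, 0.997, 0.075, -0.003]
wrist_force: [-9.9, -1.0, 6.9]
finger_gap: 0.0001
grip_force: 5.3
```

Request:
{"name": "apply_moves", "arguments": {"moves": [0.04,0,0,0,0,0,0.08,0,0,0,0,0,0.08,0,0,0,0,0,0.08,0,0,0,0,0]}}

```text
clock: 8.22
tcp_pos: [0.669, -0.0119, 0.055]
orientation: [-0.0, 0.997, 0.075, -0.005]
wrist_force: [-16.3, -1.3, 10.0]
finger_gap: -0.0002
grip_force: 8.0
```

Run:
```python
from h import *
a=np.load("top.npz");K,T=a["K"],a["T"]
print(ray(K,T,240+163/5,110+212/5,.113), ray(K,T,240+205/5,110+221/5,.096),ray(K,T,240+375/5,110+193/5,.096))
```

```text
[0.65350999 0.17531894 0.113     ] [0.65242779 0.15401792 0.096     ] [0.66943929 0.0612716  0.096     ]
```

The guard is on its buffer. Next I'll back off and go to the wedge.

Request:
{"name": "apply_moves", "arguments": {"moves": [-0.5,0,0,0,0,0,-1.5,0,0,0,0,0,-2.5,0,0,0,0,0,-3,0,2,0,0,0,-4,-1,4,0,0,-0.05,-6,-4,5,0,0,-0.1,-9.95,-9.7,5,0,0,-0.268,-9.95,-9.7,5,0,0,-0.268,-9.95,-9.7,5,0,0,-0.268,-9.95,-9.7,5,0,0,-0.268,-9.95,-9.7,5,0,0,-0.268,-9.95,-9.7,5,0,0,-0.268,-9.95,-9.7,5,0,0,-0.268,-9.95,-9.7,5,0,0,-0.268]}}

```text
clock: 9.38
tcp_pos: [0.4254, -0.2564, 0.1807]
orientation: [0.001, 0.998, -0.061, 0.001]
wrist_force: [-0.2, -0.2, -0.0]
finger_gap: -0.0002
grip_force: 0.0
```

Request:
{"name": "apply_moves", "arguments": {"moves": [0,0,-1.5,0,0,0,0,0,-3,0,0,0,0,0,-3,0,0,0,0,0,-3,0,0,0,0,0,-3,0,0,0], "claw": 100}}

```text
clock: 9.8
tcp_pos: [0.4269, -0.2541, 0.1064]
orientation: [0.0, 0.998, -0.058, 0.0]
wrist_force: [-0.0, 0.1, -0.1]
finger_gap: 0.0604
grip_force: 0.0
```

Run:
```python
from h import *
s=status.get_state(); print(s["clock"],s["tcp_pos"],s["orientation"],s["finger_gap"])
a,K,T=cam("top"); b,K2,T2=cam("side")
print((proj(K2,T2,(.426,-.254,.053))-[270,130])*4)
a=cv2.resize(a[110:260,255:455],None,fx=3,fy=3,interpolation=cv2.INTER_CUBIC)[:300]
b=cv2.resize(b[130:205,270:420],None,fx=4,fy=4,interpolation=cv2.INTER_CUBIC)
cv2.imwrite("pics/c3.png",np.vstack([a,b]))
```

```text
9.8 [ 0.42687766 -0.25410354  0.10642656] [ 2.39683810e-04  9.98300238e-01 -5.82785315e-02  4.36563270e-04] 0.06040777333031408
[476.62618068 142.38384193]
```

View pics/c3.png

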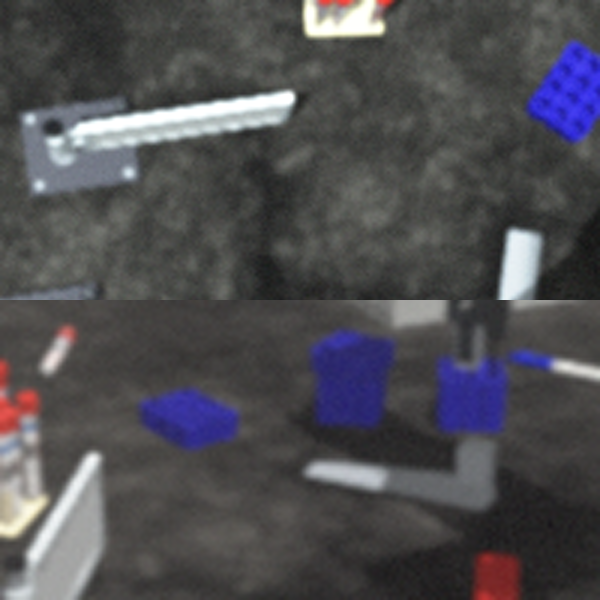

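The lug at (476,440) matches the prediction, and the guard stays open, running from (75,135) to (295,100). Next I'll descend and grip.

Request:
{"name": "apply_moves", "arguments": {"moves": [0,0,-1,0,0,0,0,0,-2,0,0,0,0,0,-2.5,0,0,0,0,0,-2.8,0,0,0,0,0,-2.8,0,0,0,0,0,-2.8,0,0,0]}}

```text
clock: 10.4
tcp_pos: [0.4267, -0.255, 0.0363]
orientation: [0.001, 0.998, -0.059, 0.001]
wrist_force: [-0.0, 0.3, 0.4]
finger_gap: 0.0855
grip_force: 0.0
```

Request:
{"name": "apply_moves", "arguments": {"moves": [0,0,0,0,0,0,0,0,0,0,0,0,0,0,0,0,0,0,0,0,0,0,0,0,0,0,0,0,0,0,0,0,0,0,0,0,0,0,0,0,0,0,0,0,0,0,0,0], "claw": 0, "newtons": 50}}

```text
clock: 11.07
tcp_pos: [0.4257, -0.2544, 0.0351]
orientation: [0.0, 0.998, -0.059, -0.0]
wrist_force: [-1.1, -0.7, 0.3]
finger_gap: -0.0003
grip_force: 0.0
```

Run:
```python
from h import *
a=np.load("top.npz");K,T=a["K"],a["T"]
p=ray(K,T,255+75/3,110+135/3,.0955);e=ray(K,T,255+293/3,110+101/3,.0955);pin=ray(K,T,255+53/3,110+127/3,.113)
d=e-p;print(pin,p,e,np.arctan2(d[0],-d[1]),np.linalg.norm(d),np.linalg.norm((e-pin)[:2]))
th=.17;x=np.array([np.cos(th),np.sin(th)]);y=np.array([-x[1],x[0]])
print("plane pt 150:",pin[:2]-.15*y, "lug targets for tip at -15mm:",pin[:2]-.15*y-x*.17)
print((e-pin)[:2]@x,(e-pin)[:2]@y)
```

```text
[0.65369602 0.17514393 0.113     ] [0.65026292 0.15674106 0.0955    ] [ 0.68492229 -0.04199631  0.0955    ] 0.17266138085468805 0.20173699545607593 0.21937403236269218
plane pt 150: [0.67907337 0.02730622] lug targets for tip at -15mm: [ 0.51152396 -0.00145478]
-0.005960154831536109 -0.219293051940666
```

The fingers shut on nothing, so I'll look.

Run:
```python
from h import *
a,K,T=cam("top"); b,K2,T2=cam("side")
for p in [(.426,-.254,.053),status.get_state()["tcp_pos"]]:print((proj(K2,T2,p)-[330,130])*6,(proj(K,T,p)-[380,160])*5)
a=cv2.resize(a[160:260,380:480],None,fx=4,fy=4,interpolation=cv2.INTER_CUBIC)
b=cv2.resize(b[130:210,330:430],None,fx=5,fy=5,interpolation=cv2.INTER_CUBIC)[:400,:400]
cv2.imwrite("pics/c4.png",np.hstack([a,b]))
```

```text
[354.93927102 213.5757629 ] [237.60396323 398.59967939]
[353.91303263 242.15665756] [231.34060827 400.04055258]
```

View pics/c4.png

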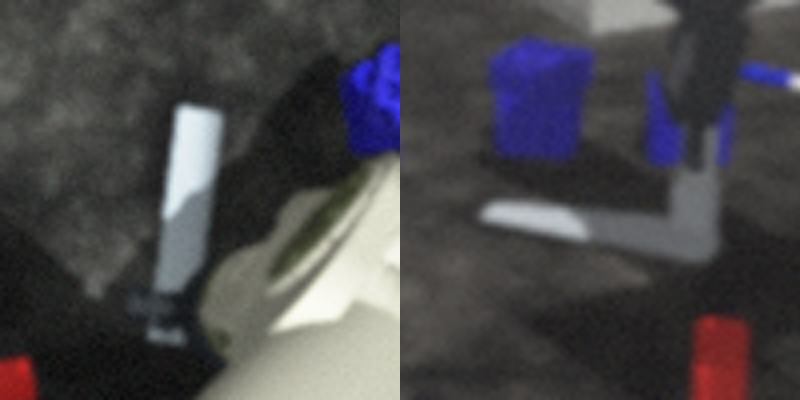

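The side view shows the closed finger ends at lug-top level (about (692,165)) and the wedge unmoved. The fingers seem to have closed just above the lug, so I'll probe down gently to check.

Request:
{"name": "apply_moves", "arguments": {"moves": [0,0,-0.06,0,0,0,0,0,-0.12,0,0,0,0,0,-0.12,0,0,0,0,0,-0.12,0,0,0]}}

```text
clock: 11.5
tcp_pos: [0.4257, -0.2544, 0.032]
orientation: [-0.0, 0.998, -0.059, -0.0]
wrist_force: [0.5, 0.5, -0.4]
finger_gap: -0.0002
grip_force: 0.0
```

Run:
```python
from h import *
s=status.get_state(); print(s)
t=np.load("side.npz");K,T=t["K"],t["T"]
p=np.array(s["tcp_pos"])
for dz in(-.008,.0,.02,.03):
  for dy in (0,.015): print(dz,dy,proj(K,T,p+[0,dy,dz]))
print("c3 tip",proj(K,T,(.427,-.254,.104)),"seen (389,147)")
```

```text
{'clock': 11.5, 'joint_pos': array([-7.00570192e-01,  2.93473058e-01, -4.48251724e-01,  8.29276689e-01,
       -1.30326630e-04,  2.55920549e+00]), 'qvel': array([-3.92268456e-04, -1.78999930e-03, -5.73340841e-05,  2.60315802e-03,
       -4.49232666e-07, -4.45009365e-04]), 'tau': array([-5.79118612e-03, -4.18215251e+01,  2.47940826e+01, -3.11385433e-02,
       -5.35977797e-04,  1.65504235e-05]), 'tcp_pos': array([ 0.42566664, -0.25435694,  0.03198359]), 'orientation': array([-9.16742195e-06,  9.98254597e-01, -5.90571248e-02, -1.21174273e-04]), 'wrist_force': array([ 0.52869465,  0.50585294, -0.36131379]), 'ft_torque': array([ 0.00666186, -0.01910418, -0.00134449]), 'grip_force': 0.0, 'finger_gap': -0.0002434530408338085}
-0.008 0 [388.83170447 173.30629268]
-0.008 0.015 [387.87700318 175.02286835]
0.0 0 [388.95320423 171.18626406]
0.0 0.015 [387.99720496 172.88965575]
0.02 0 [389.25949761 165.84180313]
0.02 0.015 [388.30024688 167.51159215]
0.03 0 [389.41402268 163.14552154]
0.03 0.015 [388.45314282 164.79815872]
c3 tip [389.66077139 151.6303115 ] seen (389,147)
```

Run:
```python
from h import *
t=np.load("side.npz");K,T=t["K"],t["T"]
for z in(.047,.055,.07,.085):print(z,(proj(K,T,(.6686,-.012+.015,z))-[255,150])*5+[0,300], (proj(K,T,(.6686,-.012-.015,z))-[255,150])*5+[0,300])
b=cv2.imread("pics/c2.png")
```

```text
0.047 [197.0695734  494.99948034] [215.67968718 475.0829085 ]
0.055 [196.49822125 483.4567752 ] [215.16660998 463.69209183]
0.07 [195.41877493 461.64933016] [214.19739139 442.17448937]
0.085 [194.32854913 439.62411335] [213.21866636 420.44583456]
```

Request:
{"name": "apply_moves", "arguments": {"moves": [0,0,-0.06,0,0,0,0,0,-0.12,0,0,0,0,0,-0.12,0,0,0,0,0,-0.12,0,0,0]}}

```text
clock: 11.83
tcp_pos: [0.4258, -0.2545, 0.0318]
orientation: [0.001, 0.998, -0.059, 0.0]
wrist_force: [-6.0, 4.6, 24.6]
finger_gap: -0.0
grip_force: 11.9
```

Request:
{"name": "apply_moves", "arguments": {"moves": [0,0,-0.06,0,0,0,0,0,-0.12,0,0,0,0,0,-0.12,0,0,0,0,0,-0.12,0,0,0]}}

```text
clock: 12.17
tcp_pos: [0.4258, -0.2546, 0.0316]
orientation: [0.001, 0.998, -0.059, 0.001]
wrist_force: [-12.9, 9.5, 49.1]
finger_gap: -0.0
grip_force: 24.5
```

Contact came at TCP z 0.032, so the closed tips are on the lug top (0.053). The real tips therefore sit about 21 mm higher than nominal, which agrees with the side-view rows. I'll rise, open, and go about 30 mm lower.

Request:
{"name": "apply_moves", "arguments": {"moves": [0,0,0.4,0,0,0,0,0,1,0,0,0,0,0,1.4,0,0,0,0,0,1.4,0,0,0]}}

```text
clock: 12.5
tcp_pos: [0.4271, -0.2555, 0.0632]
orientation: [0.001, 0.998, -0.059, 0.002]
wrist_force: [-0.2, 0.6, 0.3]
finger_gap: 0.0002
grip_force: 0.0
```

Request:
{"name": "apply_moves", "arguments": {"moves": [0,0,0,0,0,0,0,0,0,0,0,0,0,0,0,0,0,0,0,0,0,0,0,0,0,0,0,0,0,0,0,0,0,0,0,0,0,0,0,0,0,0], "claw": 100}}

```text
clock: 13.08
tcp_pos: [0.4256, -0.2543, 0.0608]
orientation: [-0.0, 0.998, -0.059, -0.0]
wrist_force: [-0.4, 1.1, -0.3]
finger_gap: 0.0831
grip_force: 0.0
```

Request:
{"name": "apply_moves", "arguments": {"moves": [0,0,-0.5,0,0,0,0,0,-1.0,0,0,0,0,0,-1.4,0,0,0,0,0,-1.8,0,0,0,0,0,-2.0,0,0,0,0,0,-2.0,0,0,0,0,0,-2.0,0,0,0]}}

```text
clock: 13.67
tcp_pos: [0.4256, -0.2543, 0.0109]
orientation: [-0.0, 0.998, -0.059, -0.0]
wrist_force: [-0.8, -0.1, 0.9]
finger_gap: 0.0856
grip_force: 0.0
```

Request:
{"name": "apply_moves", "arguments": {"moves": [0,0,-0.15,0,0,0,0,0,-0.2,0,0,0,0,0,-0.2,0,0,0]}}

```text
clock: 13.92
tcp_pos: [0.4258, -0.2545, 0.0062]
orientation: [0.0, 0.998, -0.059, 0.0]
wrist_force: [-0.7, 0.5, -0.3]
finger_gap: 0.0855
grip_force: 0.0
```

Request:
{"name": "apply_moves", "arguments": {"moves": [0,0,0,0,0,0,0,0,0,0,0,0,0,0,0,0,0,0,0,0,0,0,0,0,0,0,0,0,0,0,0,0,0,0,0,0,0,0,0,0,0,0,0,0,0,0,0,0], "claw": 0, "newtons": 50}}

```text
clock: 14.58
tcp_pos: [0.4259, -0.2546, 0.0064]
orientation: [0.0, 0.998, -0.059, 0.0]
wrist_force: [-0.1, -0.1, 3.3]
finger_gap: 0.0272
grip_force: 50.5
```

Gripped, with a 27 mm gap. Next I'll slide the wedge along the bench to square in front of the guard, tip about 25 mm short.

Request:
{"name": "apply_moves", "arguments": {"moves": [0.1,0.3,0,0,0,0.01,0.3,0.9,0,0,0,0.03,0.5,1.6,0,0,0,0.05,0.7,2.3,0,0,0,0.07,0.9,3.0,0,0,0,0.09,1.1,3.7,0,0,0,0.11,1.3,4.4,0,0,0,0.13,1.5,5.1,0,0,0,0.15,1.7,5.8,0,0,0,0.17,1.9,6.5,0,0,0,0.19,2.1,7.2,0,0,0,0.21,2.3,7.9,0,0,0,0.23,2.5,8.6,0,0,0,0.25,2.7,9.2,0,0,0,0.27,2.9,9.7,0,0,0,0.28,3.0,10.1,0,0,0,0.288,3.0,10.1,0,0,0,0.288,3.0,10.1,0,0,0,0.288]}}

```text
clock: 16.08
tcp_pos: [0.5015, -0.0002, 0.0064]
orientation: [-0.001, 0.996, 0.086, 0.001]
wrist_force: [1.2, 4.1, 5.2]
finger_gap: 0.0273
grip_force: 50.7
```

Run:
```python
from h import *
s=status.get_state(); print(s["clock"],s["tcp_pos"],s["orientation"],s["finger_gap"],s["wrist_force"])
a,K,T=cam("top"); b,K2,T2=cam("side")
for p in [(.5013+.155*.9856,-.0012+.155*.1692,.003),(.6787,.0292,.096)]:print((proj(K,T,p)-[260,120])*5,(proj(K2,T2,p)-[255,140])*5)
a=cv2.resize(a[120:180,260:380],None,fx=5,fy=5,interpolation=cv2.INTER_CUBIC)
b=cv2.resize(b[160:220,255:375],None,fx=5,fy=5,interpolation=cv2.INTER_CUBIC)
cv2.imwrite("pics/c5.png",np.vstack([a,b]))
```

```text
16.0833 [ 5.01461297e-01 -2.25837926e-04  6.42171653e-03] [-1.25944589e-03  9.96309201e-01  8.58229388e-02  9.02122390e-04] 0.027312979457419565 [1.24698482 4.14921058 5.23371725]
[338.44158395 204.03136013] [207.79050717 326.57276545]
[333.69392113 127.31321409] [161.04597862 188.27781325]
```

View pics/c5.png

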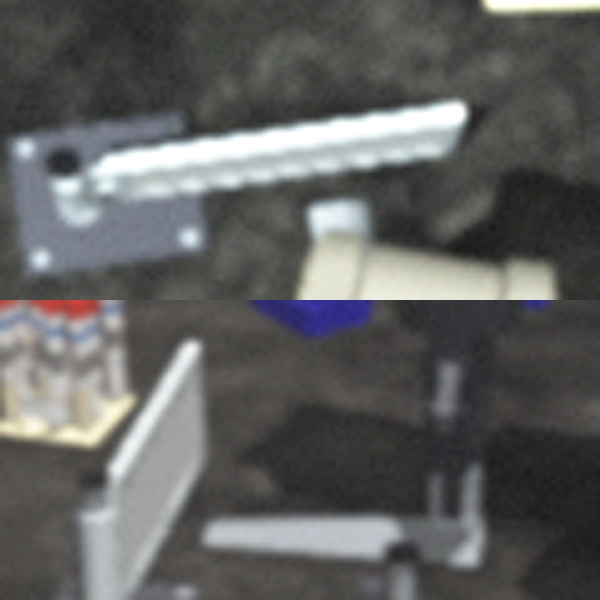

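The wedge tip at crop (338,203) is where predicted, and the guard is still open. Now I'll drive it in.

Request:
{"name": "apply_moves", "arguments": {"moves": [0.1,0.017,0.02,0,0,0,0.2,0.034,0.02,0,0,0,0.35,0.06,0.02,0,0,0,0.5,0.085,0.02,0,0,0,0.65,0.11,0.02,0,0,0,0.8,0.136,0.02,0,0,0,0.95,0.162,0.02,0,0,0,1.1,0.187,0.02,0,0,0,1.25,0.213,0.02,0,0,0,1.4,0.238,0.02,0,0,0,1.55,0.264,0.02,0,0,0,1.7,0.29,0.02,0,0,0,1.8,0.307,0.02,0,0,0,1.9,0.324,0.02,0,0,0,2.0,0.341,0.02,0,0,0,2.1,0.358,0.02,0,0,0,2.15,0.367,0.02,0,0,0]}}

```text
clock: 17.6
tcp_pos: [0.5514, 0.0057, 0.0064]
orientation: [0.001, 0.996, 0.084, -0.003]
wrist_force: [-8.7, -2.1, 10.2]
finger_gap: 0.0273
grip_force: 51.4
```

Request:
{"name": "apply_moves", "arguments": {"moves": [0.05,0.0085,0,0,0,0,0.1,0.017,0,0,0,0,0.15,0.0255,0,0,0,0,0.2,0.034,0,0,0,0]}}

```text
clock: 17.93
tcp_pos: [0.556, 0.0065, 0.0064]
orientation: [0.001, 0.996, 0.084, -0.003]
wrist_force: [-8.2, -1.6, 10.7]
finger_gap: 0.0272
grip_force: 51.5
```

Request:
{"name": "apply_moves", "arguments": {"moves": [0,0,0.04,0,0,0,0.05,0.0085,0.04,0,0,0,0.1,0.017,0.04,0,0,0,0.15,0.0255,0.04,0,0,0,0.2,0.034,0.04,0,0,0]}}

```text
clock: 18.35
tcp_pos: [0.5641, 0.0088, 0.0069]
orientation: [-0.0, 0.996, 0.085, -0.001]
wrist_force: [-1.4, 0.1, -3.0]
finger_gap: 0.0278
grip_force: 49.7
```

Request:
{"name": "apply_moves", "arguments": {"moves": [0.05,0.0085,0,0,0,0,0.1,0.017,0,0,0,0,0.15,0.0255,0,0,0,0,0.2,0.034,0,0,0,0]}}

```text
clock: 18.68
tcp_pos: [0.5696, 0.0099, 0.0075]
orientation: [0.0, 0.996, 0.085, -0.0]
wrist_force: [-0.3, -0.2, -3.8]
finger_gap: 0.0277
grip_force: 49.7
```

Request:
{"name": "apply_moves", "arguments": {"moves": [0.05,0.0085,-0.02,0,0,0,0.1,0.017,-0.03,0,0,0,0.15,0.0255,-0.03,0,0,0,0.15,0.0255,-0.03,0,0,0]}}

```text
clock: 19.02
tcp_pos: [0.5736, 0.0105, 0.0069]
orientation: [0.0, 0.996, 0.085, 0.0]
wrist_force: [-0.1, -1.2, -4.2]
finger_gap: 0.0273
grip_force: 49.7
```

Request:
{"name": "apply_moves", "arguments": {"moves": [0.05,0.0085,0,0,0,0,0.1,0.017,0,0,0,0,0.15,0.0255,0,0,0,0,0.15,0.0255,0,0,0,0]}}

```text
clock: 19.35
tcp_pos: [0.5774, 0.0111, 0.0069]
orientation: [0.0, 0.996, 0.085, 0.0]
wrist_force: [-0.1, -0.3, -4.0]
finger_gap: 0.0272
grip_force: 49.7
```

Request:
{"name": "apply_moves", "arguments": {"moves": [0.05,0.0085,0,0,0,0,0.1,0.017,0,0,0,0,0.15,0.0255,0,0,0,0,0.15,0.0255,0,0,0,0]}}

```text
clock: 19.68
tcp_pos: [0.5812, 0.0117, 0.0069]
orientation: [0.0, 0.996, 0.085, 0.0]
wrist_force: [0.1, 0.7, -3.2]
finger_gap: 0.0272
grip_force: 49.7
```

Request:
{"name": "apply_moves", "arguments": {"moves": [0.05,0.0085,-0.015,0,0,0,0.1,0.017,-0.015,0,0,0,0.15,0.0255,-0.015,0,0,0,0.15,0.0255,-0.015,0,0,0]}}

```text
clock: 20.02
tcp_pos: [0.585, 0.0124, 0.0066]
orientation: [0.0, 0.996, 0.085, 0.0]
wrist_force: [0.5, -0.0, -3.2]
finger_gap: 0.0274
grip_force: 49.8
```

Request:
{"name": "apply_moves", "arguments": {"moves": [0.05,0.0085,0,0,0,0,0.1,0.017,0,0,0,0,0.15,0.0255,0,0,0,0,0.15,0.0255,0,0,0,0]}}

```text
clock: 20.35
tcp_pos: [0.5884, 0.0131, 0.0065]
orientation: [0.0, 0.996, 0.085, -0.0]
wrist_force: [-0.4, -0.6, -2.6]
finger_gap: 0.027
grip_force: 49.8
```

Request:
{"name": "apply_moves", "arguments": {"moves": [0.05,0.0085,0,0,0,0,0.1,0.017,0,0,0,0,0.1,0.017,0,0,0,0,0.1,0.017,0,0,0,0]}}

```text
clock: 20.68
tcp_pos: [0.589, 0.0132, 0.0065]
orientation: [0.0, 0.996, 0.085, -0.002]
wrist_force: [-6.0, -0.6, 2.5]
finger_gap: 0.0271
grip_force: 50.4
```

Request:
{"name": "apply_moves", "arguments": {"moves": [0.05,0.0085,0,0,0,0,0.1,0.017,0,0,0,0,0.1,0.017,0,0,0,0,0.1,0.017,0,0,0,0]}}

```text
clock: 21.02
tcp_pos: [0.5893, 0.0133, 0.0064]
orientation: [0.0, 0.996, 0.084, -0.003]
wrist_force: [-11.7, -2.1, 7.3]
finger_gap: 0.0271
grip_force: 51.1
```

Request:
{"name": "apply_moves", "arguments": {"moves": [0,0,0.03,0,0,0,0.05,0.0085,0.035,0,0,0,0.05,0.0085,0.035,0,0,0,0.05,0.0085,0.035,0,0,0]}}

```text
clock: 21.35
tcp_pos: [0.5895, 0.0135, 0.0065]
orientation: [0.0, 0.996, 0.084, -0.005]
wrist_force: [-12.1, -3.1, 3.5]
finger_gap: 0.0271
grip_force: 50.6
```

Request:
{"name": "apply_moves", "arguments": {"moves": [0.03,0.005,0.015,0,0,0,0.06,0.01,0.02,0,0,0,0.06,0.01,0.02,0,0,0,0.06,0.01,0.02,0,0,0]}}

```text
clock: 21.68
tcp_pos: [0.5896, 0.0135, 0.0065]
orientation: [0.0, 0.996, 0.084, -0.006]
wrist_force: [-14.9, -4.1, 2.7]
finger_gap: 0.0271
grip_force: 50.7
```

Request:
{"name": "apply_moves", "arguments": {"moves": [0.03,0.005,0.005,0,0,0,0.06,0.01,0.01,0,0,0,0.06,0.01,0.01,0,0,0,0.06,0.01,0.01,0,0,0]}}

```text
clock: 22.02
tcp_pos: [0.5897, 0.0136, 0.0064]
orientation: [0.001, 0.996, 0.084, -0.007]
wrist_force: [-18.2, -4.1, 4.4]
finger_gap: 0.0272
grip_force: 50.7
```

The push is about 18.6 N, so I'll let go.

Request:
{"name": "apply_moves", "arguments": {"moves": [0,0,0,0,0,0,0,0,0,0,0,0,0,0,0,0,0,0,0,0,0,0,0,0,0,0,0,0,0,0,0,0,0,0,0,0,0,0,0,0,0,0], "claw": 100}}

```text
clock: 22.6
tcp_pos: [0.5978, 0.0146, 0.0083]
orientation: [0.0, 0.996, 0.085, 0.0]
wrist_force: [-0.1, -0.4, -1.0]
finger_gap: 0.0854
grip_force: 0.0
```

Request:
{"name": "apply_moves", "arguments": {"moves": [0,0,0.5,0,0,0,0,0,1.5,0,0,0,0,0,3,0,0,0,-1,0,4.5,0,0,0,-2.5,-1,6,0,0,0,-4,-3,7,0,0,0,-5,-5,7,0,0,0,-6,-7,7,0,0,0,-6,-8,7,0,0,0,-6,-8,7,0,0,0,-6,-8,7,0,0,0]}}

```text
clock: 23.52
tcp_pos: [0.4461, -0.1904, 0.1841]
orientation: [0.002, 0.997, 0.082, 0.0]
wrist_force: [-0.3, 0.8, -0.2]
finger_gap: 0.0855
grip_force: 0.0
```

Run:
```python
from h import *
s=status.get_state(); print(s["clock"],s["tcp_pos"],s["wrist_force"])
a,K,T=cam("top"); b,K2,T2=cam("side")
for p in [(.5895,.0135,.053),(.5895-.0155,.0135,.0),(.6854,-.0418,.0955)]:print((proj(K,T,p)-[260,120])*5,(proj(K2,T2,p)-[255,160])*5+[0,300])
a=cv2.resize(a[120:180,260:380],None,fx=5,fy=5,interpolation=cv2.INTER_CUBIC)
b=cv2.resize(b[160:220,255:375],None,fx=5,fy=5,interpolation=cv2.INTER_CUBIC)
cv2.imwrite("pics/c6.png",np.vstack([a,b]))
```

```text
23.5167 [ 0.44610223 -0.19038142  0.18412883] [-0.28341481  0.78601762 -0.19330915]
[358.73353006 300.29832365] [309.77560395 461.40842276]
[356.44063992 340.40541329] [335.16385648 541.80136356]
[462.98160712 117.47689991] [197.07656645 342.6863154 ]
```

View pics/c6.png

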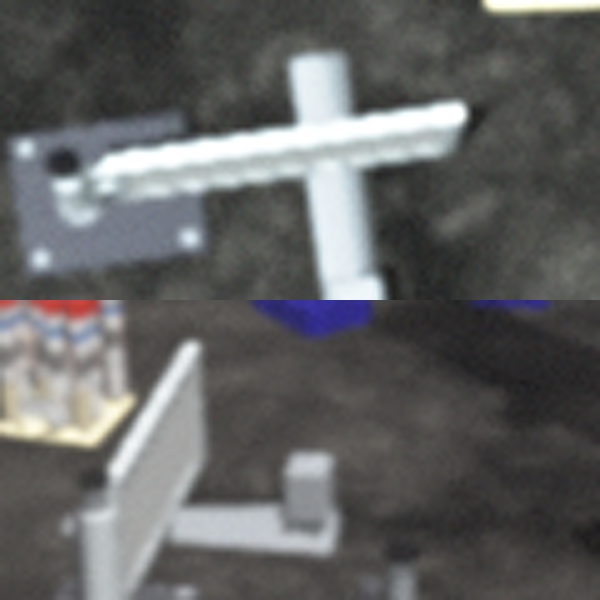

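The wedge lies flat and square under the guard's outer half. Its tip at (318,60) is well past the guard, and the guard is on the buffer and clear of the gripper. I'll hand in.

```bash
python3 -c "
from workcell import job
print(job.hand_in())"
```

```text
the job is handed in; nothing more can be done
None
```

The guard is open against its buffer, the wedge is driven in square under its outer half with about 18.6 N of push and released, and the job was handed in at about 23.5 s; the result isn't shown to me, and I couldn't measure the wedge's final grip on the guard.

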